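# Pack the travelling soldering kit into its fitted holders

### The job

Pack the soldering kit for the service call: stand the slim tall solder reel and the small flux bottle, and lay the tip case and the black tape roll, each in the holder on the grid plate whose pocket is cut for it, fully down in the pocket and released. The wide squat reel and the large wash bottle belong to the bench: leave them standing where they are.

Things in the scene. Friction and masses are not known exactly. Their poses are not given: they have to be found in the camera images.
- slim_reel: The slim, tall reel of solder, standing upright on the open front of the bench (not the one on the soldering station behind): green end flanges 52 mm across and 3 mm thick, silver wire between them 39 mm across, 60 mm high, 0.3 to 0.6 kg. Origin: centre of its underside; z up along its axis. Best grasped across the top flange.
- flux_bottle: The small flux bottle, standing upright: round body 34 mm across up to 80 mm height, then a red cap and thin red spout, 105 mm high in all, light (under 0.1 kg). Origin: centre of its underside; z up along its axis. Grasp it round the body.
- tip_case: The flat cream plastic case of spare soldering tips, a rectangular block 40 mm (its x) by 62 mm (its y), 12 mm high at its sides and 14 mm in all, lying flat. Origin: centre of its underside; z up.
- tape_roll: The roll of black insulating tape, lying flat: a disc 59 mm across and 18 mm high; its core hole cannot be used for gripping, take it across the outside. Origin: centre of its underside; z up along its axis.
- wide_reel: Look-alike that stays: the wide, squat reel of solder, standing upright: green end flanges 62 mm across, 52 mm high, about 0.5 kg. It does not fit the reel holder. Origin: centre of its underside; z up.
- wash_bottle: Look-alike that stays: the large white wash bottle with a blue cap, standing upright: body 56 mm across, 150 mm high in all, about 0.2 kg. It does not fit the bottle holder. Origin: centre of its underside; z up.
- reel_holder: Fixed grey square holder, 83 x 83 mm and 28 mm high, its underside 5 mm above the bench. Tall block, one large round pocket, 60.5 mm across and 23 mm deep, for the slim reel: floor 5 mm above the underside. Origin: centre of its underside; z up. The four holders stand in any order in one straight row along their y, 84 mm apart.
- bottle_holder: Fixed grey square holder, 83 x 83 mm and 28 mm high, its underside 5 mm above the bench. Tall block, one small round pocket, 44 mm across and 23 mm deep, for the flux bottle: floor 5 mm above the underside. Origin: centre of its underside; z up. The four holders stand in any order in one straight row along their y, 84 mm apart.
- case_holder: Fixed grey square holder, 83 x 83 mm and 18 mm high, its underside 5 mm above the bench. For the tip case: a pocket 52 mm (x) by 74 mm (y), 8 mm deep, floor 10 mm above the underside; 36 mm wide finger gaps on the +x and -x sides. Origin: centre of its underside; z up. The four holders stand in any order in one straight row along their y, 84 mm apart.
- tape_holder: Fixed grey square holder, 83 x 83 mm and 18 mm high, its underside 5 mm above the bench. For the tape roll: a round pocket 69 mm across, 8 mm deep, walled by two arcs, floor 10 mm above the underside; 36 mm wide finger gaps on the +x and -x sides. Origin: centre of its underside; z up. The four holders stand in any order in one straight row along their y, 84 mm apart.

How it is judged:
By the outcome, as a careful person would: the job done as asked, in the order asked, and still so for the second after the job is handed in, with the robot touching nothing.
It also fails if it takes over 102 s, if anything falls off the work surface, if the arm or the gripper's body presses on something with over 40 N, if the wrist force passes 120 N, or if a joint passes its speed limit or range.

### The arm

A 6-joint arm with a two-finger parallel gripper is mounted at the origin on a cart in front of the work surface, level with it; the furniture and walls round the work are solid. World frame = base frame: x ahead of the robot, y to its left, z up, the work surface at z = 0. Lengths are in mm, angles in rad, forces in N, time in s.
With the tool pointing down it reaches from about 425 to 950 mm from the base axis. Payload 14.7 kg.
Tool frame: the origin (TCP) lies midway between the tips of the shut fingers; the grasp point (between the pads) lies 19 mm behind it; z points along the fingers, y is the line along which they close (so a half turn about z gives the same grasp; the last joint's range is limited). The gripper opens to 85 mm and grips with 20 to 120 N. Pads are 22 mm wide; open, the fingers measure 114 mm over their backs; the gripper's body (76 mm by 85 mm) begins 54 mm behind the grasp point. The pads swing forward as they close: fully open they stand 13 mm farther back than shut.
Start: joints at [1.287, 0.48, 1.596, -0, 1.065, -0.047], TCP at [152.461, 631.861, 231.297] pointing down, gripper open.
Joint ranges: [-2.75, 2.75], [-0.82, 2.05], [0.23, 2.67], [-1.56, 4.7], [0.09, 2.69], [-2.92, 2.92]. Speed limits (rad/s): [1.89, 1.89, 2.39, 3.01, 3.01, 3.01].

### API

Orientations are given as [roll, pitch, yaw] about the fixed x, y, z axes, in that order (R = Rz(yaw) Ry(pitch) Rx(roll)).
In Python, from station import manip gives the robot as it stands.
- The arm moves only by the tool send_rows, never from a script. Its argument "targets" is a list of rows, each a list of 6 numbers: the shift along the tool's x, y, z in mm, then the turn, a rotation vector about the tool's x, y, z in rad. In form: [[tx, ty, tz, ax, ay, az], ...]. A call has 1 to 12 rows; each row shifts and turns the commanded pose from where the row before left it, along the tool's axes as they then stand; what a row does not reach is not made up. A row lasts 1/10 s, in which the tool goes at most 50 mm and 8.59 degrees, less where a joint would pass 70% of its speed; a pose out of reach is approached as far as the arm can. A call is refused whole if a number of a shift passes 50 or a number of a turn 0.15, either way. A call with a gripper value outside its range is refused whole. "claw" is the opening, from 0 (shut) to 1 (fully open), set as the call begins (left out, the last holds). The fingers move at their own pace and stop on an object; "squeeze" is the grip in N (left out, the last holds). Time passes only in rows, so rows that do not move let the fingers close. It gives the time, the measured TCP pose, the force, the opening and the grip force at its end, in the units of the state.
- manip.get_state(): the state, without advancing time (a new reading comes with each control period).
- manip.snapshot(name): name is "scene" or "side" or "wrist"; returns the picture (384x512x3 uint8, red, green, blue); there is no depth.
- manip.calibration(name): a dict with "fx", "fy", "cx", "cy" (pixels), "eye" and "orientation" of the camera in the world; the wrist camera has in their place "hand_eye" (4x4, takes a point from camera to tool coordinates, whose origin is the TCP and whose axes are the flange's). Camera axes: x right, y up, looking along -z (the intrinsics and any distortion apply to the point x, -y, -z); pixel columns grow to the right and rows downward; lengths in mm; the calibration is good to about 2 mm. A picture is of the moment at which its call begins: read the wrist's pose just before it. calibration takes no time and is no camera call.
- manip.job_done(): hands the job in; it is judged then, once.
Trained networks look in the newest picture that a camera, given by its name, has taken for a name from the list of things; names that differ only in an ending like _2 or _b are one class to them, and where a whole thing is asked for, a point or a joint stands for the part that bears it (a point fixed in the world has none). Each returns a list of dicts, best first, with "score" (0 to 1); they miss things now and then, are a little off and sometimes report something else, mostly with a low value. They report only what shows in the picture. A call takes as long as a camera call.
- manip.search_frame(thing, camera): "uv" ([column, row] in pixels, amid what is visible of it).
The state is a dict: "t": time; "joints": joint angles; "joint_velocities": joint speeds; "joint_torque": joint torques, N m; "eef_pos": TCP position; "tcp_rot": TCP orientation; "wrist_force": force on the tool from outside, world axes, zero at the start; "torque": the same for the moment, N m; "opening": finger opening in mm; "grip_force": force on a finger pad.
Only numpy, scipy, OpenCV 4.12 (cv2) and the standard library are available. Lean on these libraries where they do the work, as an engineer would, in place of code of your own. Each camera call takes 0.05 s, during which the arm holds its last target. There are 200 camera calls.

## Working session

There is one attempt and no reset: what is moved stays moved. The work goes in short steps, Python scripts to look and compute and a tool call to move; the robot and the scene stay as the last step left them, time stands still between calls to the robot, and variables do not carry over. Pictures are saved under pics/ and viewed, at most 14 in all, crops included, and the job is handed in when it is done.

Besides the shell and the picture viewer there is one more tool, called as a command line: name --pt "numbers of a row" for each row, then --argument value for the rest. send_rows: Moves the arm, as the interface text tells. Its arguments: {"type":"object","properties":{"targets":{"type":"array"},"claw":{"type":"number"},"squeeze":{"type":"number"}},"required":["targets"]}

```bash
ls; mkdir -p pics; python3 - <<'E'
from station import manip
import cv2,numpy as np
print({k:np.round(v,3).tolist() for k,v in manip.get_state().items()})
for n in ["scene","side","wrist"]:
    im=manip.snapshot(n); cv2.imwrite(f"pics/{n}0.png",im[:,:,::-1])
    print(n,manip.calibration(n))
    for t in ["slim_reel","flux_bottle","tip_case","tape_roll","wide_reel","wash_bottle","reel_holder","bottle_holder","case_holder","tape_holder"]:
        print(t,[(np.round(d["uv"]).tolist(),round(d["score"],2)) for d in manip.search_frame(t,n)[:3]])
print(manip.get_state()["t"])
a=[cv2.imread(f"pics/{n}0.png") for n in ["scene","side"]]
E
```

```text
pics
{'t': 0.0, 'joints': [1.287, 0.481, 1.597, 0.0, 1.065, -0.047], 'joint_velocities': [0.001, -0.002, 0.001, -0.0, 0.0, 0.001], 'joint_torque': [-0.001, -95.064, -43.013, -0.0, 0.013, 0.0], 'eef_pos': [152.337, 631.454, 230.662], 'tcp_rot': [-3.14, -0.0, 2.905], 'wrist_force': [-0.086, -0.314, -0.089], 'torque': [0.03, -0.027, 0.027], 'grip_force': 0.0, 'opening': 85.404}
scene {'fx': 434.1597149416371, 'fy': 434.1597149416371, 'cx': 252.64824704073806, 'cy': 185.18284924549144, 'eye': array([ -31.48493262, -764.6574987 ,  791.03851143]), 'orientation': array([ 0.91539574, -0.01545691, -0.65177988])}
slim_reel [([312.0, 240.0], 0.78)]
flux_bottle [([187.0, 172.0], 0.74), ([158.0, 161.0], 0.21)]
tip_case [([215.0, 207.0], 0.64), ([190.0, 172.0], 0.21)]
tape_roll [([159.0, 160.0], 0.74)]
wide_reel [([312.0, 293.0], 0.63)]
wash_bottle [([234.0, 220.0], 0.59)]
reel_holder [([251.0, 174.0], 0.75)]
bottle_holder [([222.0, 153.0], 0.82), ([251.0, 174.0], 0.57)]
case_holder [([270.0, 196.0], 0.88)]
tape_holder [([234.0, 163.0], 0.71)]
side {'fx': 353.12098283518395, 'fy': 353.120982835183
[... 499 characters left out ...]
lder [([236.0, 201.0], 0.85)]
tape_holder [([232.0, 248.0], 0.62)]
wrist {'fx': 297.70028834619757, 'fy': 297.70028834619757, 'cx': 256.03820445912936, 'cy': 194.12604354839593, 'hand_eye': array([[-2.82767673e-04,  9.49062924e-01,  3.15086474e-01,
         7.99495435e+01],
       [ 9.99998660e-01,  7.76469025e-04, -1.44135248e-03,
         9.94262916e-01],
       [-1.61258908e-03,  3.15085644e-01, -9.49061872e-01,
        -1.43219565e+02],
       [ 0.00000000e+00,  0.00000000e+00,  0.00000000e+00,
         1.00000000e+00]])}
slim_reel []
flux_bottle []
tip_case []
tape_roll [([96.0, 380.0], 0.59)]
wide_reel []
wash_bottle []
reel_holder []
bottle_holder []
case_holder []
tape_holder []
1.65
```

View pics/scene0.png

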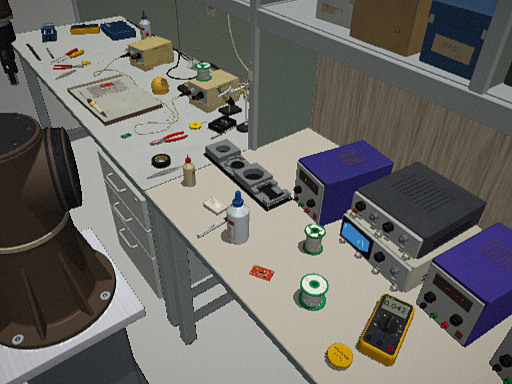

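View pics/side0.png

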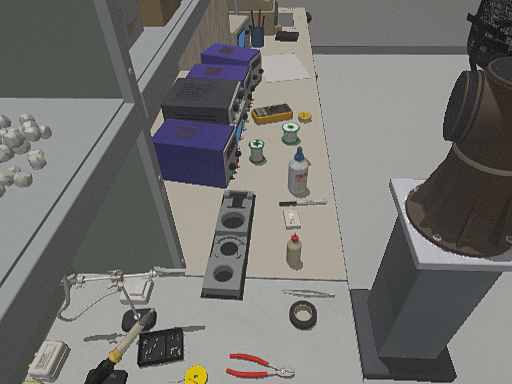

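The scene shows the slim reel (314,240), wide reel (313,291), wash bottle (237,222), tip case (215,205), flux bottle (188,172) and tape (160,160). The holder row runs from (222,150) to (270,192), and in the side view its order from near to far is bottle, tape, reel, case.

```bash
cat > h.py <<'E'
from station import manip
import cv2,numpy as np
from scipy.spatial.transform import Rotation as R
def cam(n,st=None):
    c=manip.calibration(n)
    if n=="wrist":
        st=st or manip.get_state()
        T=np.eye(4);T[:3,:3]=R.from_euler("xyz",st["tcp_rot"]).as_matrix();T[:3,3]=st["eef_pos"]
        M=T@c["hand_eye"];return c,M[:3,3],M[:3,:3]
    return c,c["eye"],R.from_euler("xyz",c["orientation"]).as_matrix()
def ray(C,uv):
    c,e,O=C
    return e,O@np.array([(uv[0]-c["cx"])/c["fx"],-(uv[1]-c["cy"])/c["fy"],-1])
def onz(C,uv,z):
    e,d=ray(C,uv);return e+d*(z-e[2])/d[2]
def proj(C,p):
    c,e,O=C;q=O.T@(np.asarray(p,float)-e)
    return np.array([c["cx"]-c["fx"]*q[0]/q[2],c["cy"]+c["fy"]*q[1]/q[2]])
E
python3 - <<'E'
from h import *
Z=dict(slim_reel=30,flux_bottle=50,tip_case=12,tape_roll=14,wide_reel=26,wash_bottle=70,reel_holder=30,bottle_holder=30,case_holder=18,tape_holder=20)
S=dict(slim_reel=(312,240),flux_bottle=(187,172),tip_case=(215,207),tape_roll=(159,160),wide_reel=(312,293),wash_bottle=(234,220),reel_holder=(251,174),bottle_holder=(222,153),case_holder=(270,196),tape_holder=(234,163))
D=dict(slim_reel=(257,150),flux_bottle=(292,252),tip_case=(290,219),tape_roll=(303,317),wide_reel=(289,132),wash_bottle=(298,175),reel_holder=(232,219),bottle_holder=(222,278),case_holder=(236,201),tape_holder=(229,248))
a,b=cam("scene"),cam("side")
for k in Z: print(k,onz(a,S[k],Z[k]).round(),onz(b,D[k],Z[k]).round())
E
```

```text
slim_reel [ 562. -249.   30.] [ 567. -252.   30.]
flux_bottle [447. 157.  50.] [461. 179.  50.]
tip_case [449.  17.  12.] [462.  38.  12.]
tape_roll [432. 310.  14.] [439. 322.  14.]
wide_reel [ 452. -366.   26.] [ 460. -368.   26.]
wash_bottle [ 424. -110.   70.] [440. -80.  70.]
reel_holder [608.  62.  30.] [617.  60.  30.]
bottle_holder [602. 206.  30.] [620. 243.  30.]
case_holder [597. -41.  18.] [615. -22.  18.]
tape_holder [608. 150.  20.] [615. 149.  20.]
```

```bash
cat >> h.py <<'E'
def plan(*wps,step=45):
    """waypoints x,y,z,yaw -> rows (tool axes), from measured state; slack None keeps"""
    s=manip.get_state();p=np.array(s["eef_pos"]);Rc=R.from_euler("xyz",s["tcp_rot"]);out=[]
    print("from",p.round(1),np.round(s["tcp_rot"],3),"t",round(s["t"],2))
    for w in wps:
        g=np.array(w[:3],float);Rg=R.from_euler("xyz",[np.pi,0,w[3]])
        rv=(Rc.inv()*Rg).as_rotvec()
        n=max(1,int(np.ceil(max(np.linalg.norm(g-p)/step,np.linalg.norm(rv)/.14))))
        for k in range(n):
            q=p+(g-p)/(n-k);rr=(Rc.inv()*Rg).as_rotvec()/(n-k)
            sh=np.round(Rc.inv().apply(q-p),1);rr=np.round(rr,3)
            out.append([*sh.tolist(),*rr.tolist()])
            p=p+Rc.apply(sh);Rc=Rc*R.from_rotvec(rr)
    for i in range(0,len(out),12): print(str(out[i:i+12]).replace("-0.0,","0,").replace(".0,",",").replace(" ",""))
E
python3 - <<'E'
from h import *
plan((500,230,290,np.pi/2))
E
```

```text
from [152.5 631.9 231.3] [-3.142 -0.     2.905] t 1.65
[[-36,-25.8,-4.9,0,0,0.111],[-38.6,-21.6,-4.9,0,0,0.111],[-40.8,-17.2,-4.9,0,0,0.111],[-42.5,-12.6,-4.9,0,0,0.111],[-43.6,-7.8,-4.9,0,0,0.111],[-44.2,-2.9,-4.9,0,0,0.111],[-44.2,2,-4.9,0,0,0.111],[-43.7,6.9,-4.9,0,0,0.111],[-42.7,11.7,-4.9,0,0,0.111],[-41.1,16.3,-4.9,0,0,0.112],[-39.1,20.9,-4.8,0,0,0.111],[-36.5,25,-4.9,0,0,0.112]]
```

send_rows --pt "-36 -25.8 -4.9 0 0 0.111" --pt "-38.6 -21.6 -4.9 0 0 0.111" --pt "-40.8 -17.2 -4.9 0 0 0.111" --pt "-42.5 -12.6 -4.9 0 0 0.111" --pt "-43.6 -7.8 -4.9 0 0 0.111" --pt "-44.2 -2.9 -4.9 0 0 0.111" --pt "-44.2 2 -4.9 0 0 0.111" --pt "-43.7 6.9 -4.9 0 0 0.111" --pt "-42.7 11.7 -4.9 0 0 0.111" --pt "-41.1 16.3 -4.9 0 0 0.112" --pt "-39.1 20.9 -4.8 0 0 0.111" --pt "-36.5 25 -4.9 0 0 0.112"

```text
t: 2.85
eef_pos: [501.0, 228.4, 290.4]
tcp_rot: [3.141, -0.0, 1.566]
wrist_force: [0.7, 0.2, -0.1]
opening: 85.1
grip_force: 0.0
```

```bash
python3 - <<'E'
from h import *
s=manip.get_state();print(s["eef_pos"],s["tcp_rot"],s["joint_velocities"])
C=cam("wrist",s)
cv2.imwrite("pics/w1.png",cv2.resize(manip.snapshot("wrist")[:,:,::-1],(768,576),interpolation=cv2.INTER_CUBIC))
np.save("w1.npy",np.r_[s["eef_pos"],s["tcp_rot"]])
Z=dict(slim_reel=60,flux_bottle=50,tip_case=14,tape_roll=18,reel_holder=33,bottle_holder=33,case_holder=23,tape_holder=23)
for k in Z:
    for d in manip.search_frame(k,"wrist")[:2]: print(k,np.round(d["uv"],1),round(d["score"],2),onz(C,d["uv"],Z[k]).round())
s=manip.get_state();print(s["eef_pos"])
plan((500,-20,290,np.pi/2))
E
```

```text
[500.96778323 228.44178285 290.4145135 ] [ 3.14123798e+00 -2.13387395e-04  1.56615486e+00] [-0.77243138  0.12069434 -0.30086779  0.00106989  0.17753064  0.34486824]
flux_bottle [226.1 201.1] 0.81 [461. 174.  50.]
tip_case [229.7 272.5] 0.71 [459.  38.  14.]
tape_roll [200.9  94.4] 0.76 [430. 312.  18.]
reel_holder [321.8 256.4] 0.58 [602.  78.  33.]
bottle_holder [344.2 152.6] 0.83 [622. 237.  33.]
case_holder [320.1 308. ] 0.74 [608. -25.  23.]
tape_holder [334.4 208.3] 0.55 [618. 152.  23.]
[499.26107582 230.91458492 289.93079642]
from [499.3 230.9 289.9] [-3.141 -0.     1.573] t 3.3
[[-41.8,0,0,0,0,0.0],[-41.8,0.1,0,0,0,0.0],[-41.8,0,0,0,0,0.0],[-41.8,0.1,0,0,0,0.001],[-41.9,0.1,0,0,0,0.0],[-41.8,0,-0.1,0,0,0.001]]
```

View pics/w1.png

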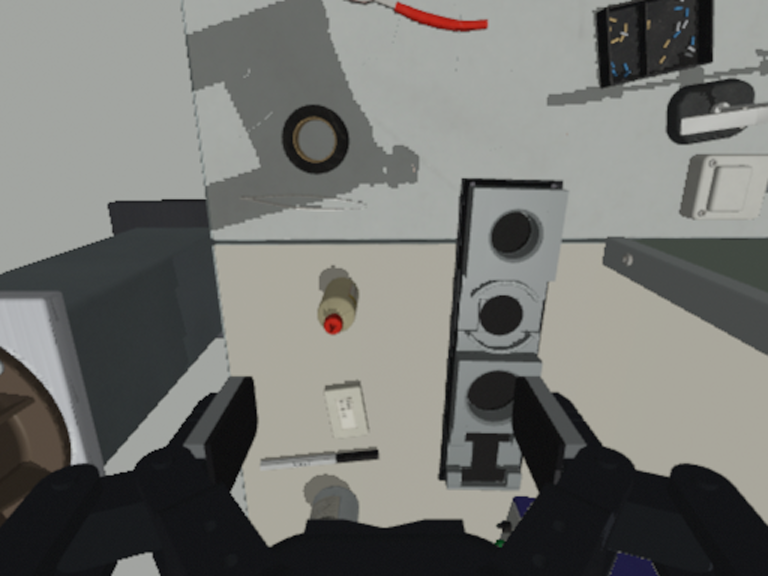

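The wrist view at 1.5x shows the tape (316,139), flux cap (333,324), case (347,409), bottle pocket (517,232), tape pocket (500,315), reel pocket (493,391) and case holder (484,465). I'll take sharper views at rest.

send_rows --pt "-41.8 0 0 0 0 0" --pt "-41.8 0 0 0 0 0" --pt "-41.8 0 0 0 0 0" --pt "-20 0 0 0 0 0" --pt "0 0 0 0 0 0" --pt "0 0 0 0 0 0"

```text
t: 3.9
eef_pos: [499.8, 85.0, 290.1]
tcp_rot: [3.141, -0.0, 1.571]
wrist_force: [0.9, 0.2, -0.1]
opening: 85.3
grip_force: 0.0
```

```bash
python3 - <<'E'
from h import *
s=manip.get_state();print(s["eef_pos"],s["tcp_rot"])
im=manip.snapshot("wrist");np.savez("w2.npz",im=im,p=s["eef_pos"],r=s["tcp_rot"])
C=cam("wrist",s)
# warp ground plane z=23 to top-down map, 1.25 px/mm : x 400..700 -> col, y 330..-130 -> row
def topdown(z,x0,x1,y0,y1,k):
    src=np.float32([[0,0],[(x1-x0)*k,0],[(x1-x0)*k,(y1-y0)*k],[0,(y1-y0)*k]])
    dst=np.float32([proj(C,(x,y,z)) for x,y in [(x0,y1),(x1,y1),(x1,y0),(x0,y0)]])
    H=cv2.getPerspectiveTransform(dst,src)
    return cv2.warpPerspective(im,H,(int((x1-x0)*k),int((y1-y0)*k)),flags=cv2.INTER_CUBIC)[:,:,::-1]
a=topdown(33,550,680,-70,290,1.6);b=topdown(23,550,680,-70,290,1.6);c=topdown(14,390,520,-20,340,1.6)
o=np.hstack([a,b,c]).copy()
for i in range(0,360,20):
    cv2.putText(o,str(290-i),(0,int(i*1.6)+4),0,.3,(0,0,255));cv2.line(o,(0,int(i*1.6)),(416,int(i*1.6)),(0,0,255) if i%100==90 else (180,180,0),1)
    cv2.putText(o,str(340-i),(590,int(i*1.6)+4),0,.3,(0,0,255))
for j in range(3):
    for m in range(0,130,20): cv2.line(o,(j*208+int(m*1.6),0),(j*208+int(m*1.6),5),(255,0,0),1)
cv2.imwrite("pics/td2.png",o)
E
```

```text
[499.84822801  85.02687739 290.0849373 ] [ 3.14148416e+00 -2.21225561e-04  1.57070982e+00]
```

View pics/td2.png

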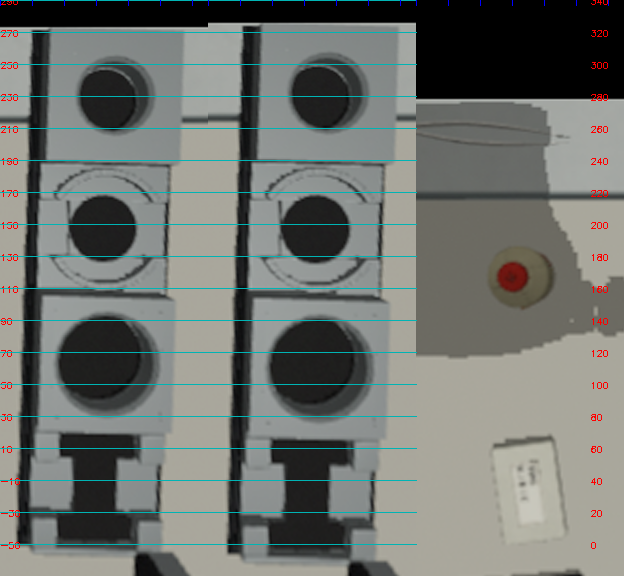

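The top-down map gives the bottle pocket at (622.5,231), tape about (620,147), reel pocket (617,62), case holder about (614,-22), tip case (460.5,33, turned about 0.135) and flux about (461,167). Next I look at the slim reel.

send_rows --pt "-45 0 0 0 0 0" --pt "-45 0 0 0 0 0" --pt "-45 0 0 0 0 0" --pt "-45 0 0 0 0 0" --pt "-45 0 0 0 0 0" --pt "-45 0 0 0 0 0" --pt "-20 0 0 0 0 0" --pt "0 0 0 0 0 0" --pt "0 0 0 0 0 0"

```text
t: 4.85
eef_pos: [500.3, -204.4, 289.7]
tcp_rot: [-3.141, -0.001, 1.571]
wrist_force: [0.2, 0.9, 0.4]
opening: 85.7
grip_force: 0.0
```

```bash
cat >> h.py <<'E'
def topdown(C,im,z,x0,x1,y0,y1,k):
    src=np.float32([[0,0],[(x1-x0)*k,0],[(x1-x0)*k,(y1-y0)*k],[0,(y1-y0)*k]])
    dst=np.float32([proj(C,(x,y,z)) for x,y in [(x0,y1),(x1,y1),(x1,y0),(x0,y0)]])
    o=cv2.warpPerspective(im,cv2.getPerspectiveTransform(dst,src),(int((x1-x0)*k),int((y1-y0)*k)),flags=cv2.INTER_CUBIC)[:,:,::-1].copy()
    for x in range(x0,x1,20): cv2.line(o,(int((x-x0)*k),0),(int((x-x0)*k),8),(0,0,255),1);cv2.putText(o,str(x),(int((x-x0)*k),18),0,.3,(0,0,255))
    for y in range(y1,y0,-20): cv2.line(o,(0,int((y1-y)*k)),(8,int((y1-y)*k)),(0,0,255),1);cv2.putText(o,str(y),(10,int((y1-y)*k)+3),0,.3,(0,0,255))
    return o
E
python3 - <<'E'
from h import *
s=manip.get_state();im=manip.snapshot("wrist");C=cam("wrist",s);print(s["eef_pos"],C[1].round(1))
d=manip.search_frame("slim_reel","wrist");print([(x["uv"],x["score"],onz(C,x["uv"],50)) for x in d])
cv2.imwrite("pics/td3.png",topdown(C,im,60,400,740,-380,-120,2.2))
E
```

```text
[ 500.26171814 -204.39117121  289.73950349] [ 501.3 -122.9  433. ]
[([305.5, 192.0], 0.61, array([ 568.45615588, -245.90716897,   50.        ]))]
```

View pics/td3.png

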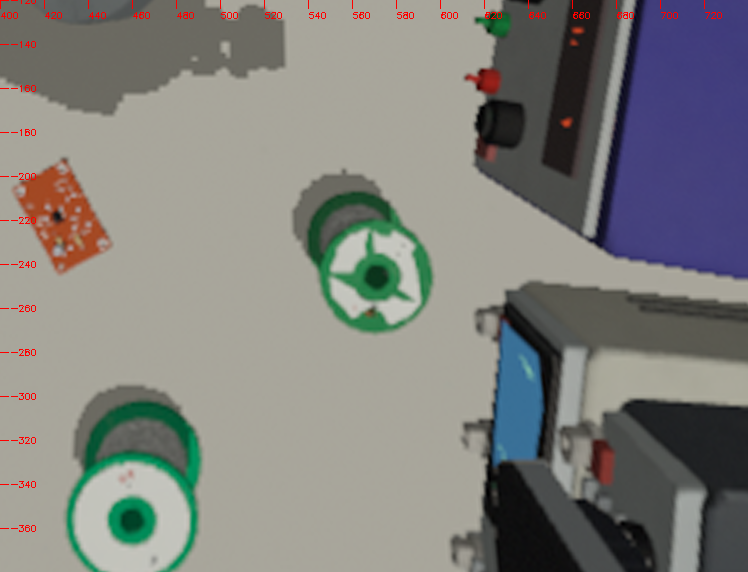

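The slim reel's top flange is centred at (376,275), so it stands at about (571,-245); its diameter measures 51 mm, which fits. Instruments begin at x≈615, so I close the fingers along y (yaw π).

```bash
python3 - <<'E'
from h import *
plan((571,-245,160,np.pi),(571,-245,80,np.pi),(571,-245,35,np.pi),step=40)
E
```

```text
from [ 500.2 -203.8  289.9] [-3.141 -0.     1.572] t 4.95
[[-3.4,5.9,10.8,0,0,-0.131],[-4.2,5.4,10.8,0,0,-0.131],[-4.9,4.8,10.8,0,0,-0.131],[-5.4,4.1,10.8,0,0,-0.131],[-5.9,3.4,10.8,0,0,-0.131],[-6.3,2.6,10.8,0,0,-0.131],[-6.6,1.7,10.8,0,0,-0.131],[-6.8,0.8,10.9,0,0,-0.13],[-6.8,0,10.8,0,0,-0.131],[-6.8,-0.9,10.9,0,0,-0.13],[-6.6,-1.8,10.8,0,0,-0.131],[-6.3,-2.7,10.9,0,0,-0.13]]
[[0,0,40,0,0,-0.0],[0,-0.1,40,0,0,-0.0],[0,0,22.5,0,0,-0.0],[0,0,22.5,0,0,-0.0]]
```

send_rows --pt "-3.4 5.9 10.8 0 0 -0.131" --pt "-4.2 5.4 10.8 0 0 -0.131" --pt "-4.9 4.8 10.8 0 0 -0.131" --pt "-5.4 4.1 10.8 0 0 -0.131" --pt "-5.9 3.4 10.8 0 0 -0.131" --pt "-6.3 2.6 10.8 0 0 -0.131" --pt "-6.6 1.7 10.8 0 0 -0.131" --pt "-6.8 0.8 10.9 0 0 -0.13" --pt "-6.8 0 10.8 0 0 -0.131" --pt "-6.8 -0.9 10.9 0 0 -0.13" --pt "-6.6 -1.8 10.8 0 0 -0.131" --pt "-6.3 -2.7 10.9 0 0 -0.13"

```text
t: 6.15
eef_pos: [571.4, -245.1, 159.8]
tcp_rot: [3.141, 0.0, -3.136]
wrist_force: [-0.0, 0.2, 0.4]
opening: 85.4
grip_force: 0.0
```

send_rows --pt "0 0 30 0 0 0" --pt "0 0 30 0 0 0" --pt "0 0 0 0 0 0" --pt "0 0 0 0 0 0"

```text
t: 6.55
eef_pos: [571.0, -245.6, 100.5]
tcp_rot: [3.141, -0.001, 3.141]
wrist_force: [1.4, -0.6, 1.0]
opening: 85.4
grip_force: 0.0
```

```bash
python3 - <<'E'
from h import *
s=manip.get_state();im=manip.snapshot("wrist");C=cam("wrist",s);print(C[1].round(1))
cv2.imwrite("pics/td4.png",topdown(C,im,60,470,670,-345,-145,2.5))
plan((571,-245,35,np.pi),step=25)
E
```

```text
[ 491.3 -244.8  243.7]
from [ 571.5 -246.2  101.3] [-3.141e+00  1.000e-03  3.141e+00] t 6.6
[[0.2,0.4,22.1,0,0,-0.0],[0.2,0.4,22.1,0,0,-0.0],[0.2,0.4,22.1,0,0.001,-0.001]]
```

View pics/td4.png

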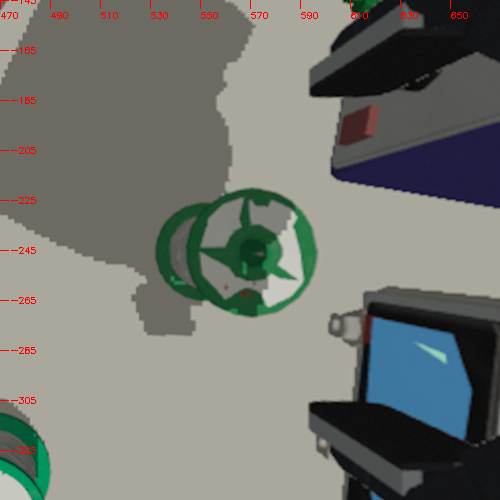

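The flange is centred at (571,-246) with 52 mm width, as expected, and well centred between the fingers. I descend and grip.

send_rows --pt "0 0 30 0 0 0" --pt "0 0 25 0 0 0" --pt "0 0 10 0 0 0" --pt "0 0 0 0 0 0"

```text
t: 7.0
eef_pos: [570.7, -246.5, 35.3]
tcp_rot: [3.141, -0.0, 3.14]
wrist_force: [1.3, -0.4, 0.6]
opening: 85.2
grip_force: 0.0
```

send_rows --pt "0 0 0 0 0 0" --pt "0 0 0 0 0 0" --pt "0 0 0 0 0 0" --pt "0 0 0 0 0 0" --pt "0 0 0 0 0 0" --pt "0 0 0 0 0 0" --pt "0 0 0 0 0 0" --pt "0 0 0 0 0 0" --claw 0 --squeeze 60

```text
t: 7.8
eef_pos: [571.6, -247.0, 37.0]
tcp_rot: [-3.141, 0.002, 3.14]
wrist_force: [-3.0, 2.6, 15.5]
opening: 48.5
grip_force: 59.1
```

send_rows --pt "0 0 -10 0 0 0" --pt "0 0 -25 0 0 0" --pt "0 0 -30 0 0 0" --pt "0 0 -20 0 0 0" --pt "0 0 0 0 0 0"

```text
t: 8.3
eef_pos: [572.3, -247.5, 123.4]
tcp_rot: [-3.139, 0.004, 3.14]
wrist_force: [-0.5, -0.5, -4.3]
opening: 48.7
grip_force: 63.2
```

```bash
python3 - <<'E'
from h import *
s=manip.get_state();print(s["opening"],s["grip_force"],s["wrist_force"])
plan((617,62,s["eef_pos"][2],np.pi),step=30)
E
```

```text
48.72714723503179 63.242905139923096 [-0.50249744 -0.54494493 -4.34777946]
from [ 572.3 -247.5  123.4] [-3.139  0.004  3.14 ] t 8.3
[[-4,28.1,0,0,0,-0.0],[-4,28.2,0,0,0,-0.0],[-4,28.1,-0.1,0,0,-0.0],[-4,28.2,0,0,0.001,-0.0],[-4,28.1,-0.1,0,0,-0.0],[-4,28.2,-0.1,0,0.001,-0.0],[-4,28.1,0,0,0,-0.0],[-4,28.2,-0.1,-0.001,0.001,-0.0],[-4,28.1,0,0,0,-0.001],[-4.1,28.2,0,-0.001,0.001,-0.0],[-4.1,28.1,0,0,0,-0.001]]
```

```bash
python3 - <<'E'
from h import *
a=manip.snapshot("wrist");b=manip.snapshot("scene")
cv2.imwrite("pics/g1.png",np.hstack([cv2.resize(a[150:384,100:400],(480,374)),cv2.resize(b[180:280,270:350],(300,374),interpolation=cv2.INTER_CUBIC)])[:,:,::-1])
E
```

```text
(no output)
```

View pics/g1.png

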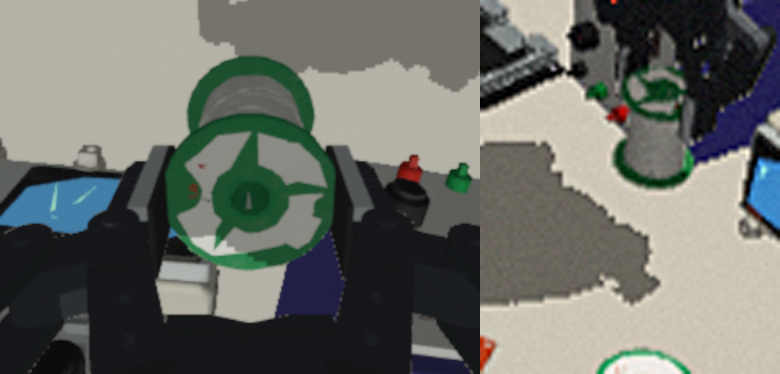

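```bash
python3 - <<'E'
from h import *
C=cam("wrist");p=np.array(manip.get_state()["eef_pos"]);print(p)
for dz in (60,0):
    print([proj(C,p+[0,0,-37+dz+e]).round(1) for e in(-4,0,4)])
print([proj(C,p+[d,0,-37]).round(1) for d in(-5,5)])
E
```

```text
[ 570.64941523 -246.70924493  120.22635886]
[array([254.1, 270.1]), array([254.1, 274.9]), array([254. , 279.9])]
[array([254.5, 220.2]), array([254.5, 222.7]), array([254.5, 225.2])]
[array([254.5, 215.6]), array([254.6, 229.6])]
```

The reel hangs upright in the grip. I carry it to the pocket.

send_rows --pt "0 30 0 0 0 0" --pt "0 34 0 0 0 0" --pt "0 34 0 0 0 0" --pt "0 34 0 0 0 0" --pt "0 34 0 0 0 0" --pt "-7 34 0 0 0 0" --pt "-12 34 0 0 0 0" --pt "-12 34 0 0 0 0" --pt "-10 25 0 0 0 0" --pt "-5 15 0 0 0 0" --pt "0 0 0 0 0 0" --pt "0 0 0 0 0 0"

```text
t: 9.6
eef_pos: [616.4, 60.9, 119.1]
tcp_rot: [-3.141, -0.002, 3.14]
wrist_force: [-0.1, -0.0, -6.0]
opening: 48.7
grip_force: 63.4
```

```bash
python3 - <<'E'
from h import *
s=manip.get_state();C=cam("wrist",s);im=manip.snapshot("wrist");print(s["eef_pos"],np.array(s["tcp_rot"]))
p=np.array(s["eef_pos"])
cv2.imwrite("pics/g2.png",topdown(C,im,33,530,680,-20,150,3.3))
plan((617,62,70,np.pi),(617,62,49,np.pi),step=30)
E
```

```text
[616.35014723  60.89753805 119.05512661] [-3.14122827e+00 -1.98455585e-03  3.14036392e+00]
from [616.4  60.5 119.3] [-3.141e+00 -2.000e-03  3.140e+00] t 9.65
[[-0.3,0.8,24.6,0,-0.001,-0.001],[-0.3,0.8,24.7,0,-0.001,-0.001],[0,0,21,0,0,0.0]]
```

View pics/g2.png

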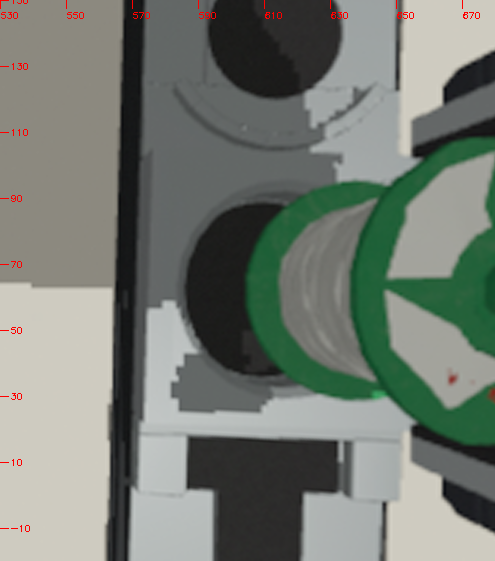

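The pocket rim (col 180, rows 180–395) gives a centre of about (617,63), matching the plan.

send_rows --pt "-0.5 1.5 25 0 0 0" --pt "0 0.5 25 0 0 0" --pt "0 0 10 0 0 0" --pt "0 0 6 0 0 0" --pt "0 0 4 0 0 0" --pt "0 0 0 0 0 0"

```text
t: 10.25
eef_pos: [617.9, 62.9, 50.3]
tcp_rot: [3.142, 0.0, 3.139]
wrist_force: [0.8, -0.0, -3.6]
opening: 48.4
grip_force: 63.4
```

send_rows --pt "0 0 2 0 0 0" --pt "0 0 1 0 0 0" --pt "0 0 1 0 0 0" --pt "0 0 0 0 0 0"

```text
t: 10.65
eef_pos: [618.1, 63.3, 47.1]
tcp_rot: [3.142, 0.001, 3.14]
wrist_force: [-3.1, 0.4, 7.0]
opening: 48.4
grip_force: 64.4
```

send_rows --pt "0 0 0 0 0 0" --pt "0 0 0 0 0 0" --pt "0 0 0 0 0 0" --pt "0 0 0 0 0 0" --pt "0 0 0 0 0 0" --claw 1

```text
t: 11.15
eef_pos: [617.8, 63.2, 46.1]
tcp_rot: [-3.142, 0.0, 3.14]
wrist_force: [-0.1, -0.8, 0.1]
opening: 85.3
grip_force: 0.0
```

send_rows --pt "0 0 -20 0 0 0" --pt "0 0 -35 0 0 0" --pt "0 0 -45 0 0 0" --pt "0 0 -45 0 0 0" --pt "0 0 -40 0 0 0" --pt "0 0 0 0 0 0"

```text
t: 11.75
eef_pos: [620.7, 63.4, 237.0]
tcp_rot: [3.141, 0.009, 3.14]
wrist_force: [0.4, -0.2, -0.5]
opening: 85.4
grip_force: 0.0
```

```bash
python3 - <<'E'
from h import *
s=manip.get_state();C=cam("wrist",s);im=manip.snapshot("wrist");print(s["eef_pos"])
cv2.imwrite("pics/g3.png",topdown(C,im,70,420,660,0,200,2.5))
plan((461,167,170,np.pi),step=42)
E
```

```text
[620.65051257  63.37707916 236.96548069]
from [619.4  63.3 234.1] [3.141 0.005 3.14 ] t 11.8
[[31.8,20.7,12.7,0,0.001,-0.0],[31.8,20.7,12.7,0,0.001,-0.0],[31.7,20.7,12.7,0,0.001,-0.001],[31.7,20.7,12.7,0,0.001,-0.0],[31.7,20.7,12.8,0,0.001,-0.001]]
```

View pics/g3.png

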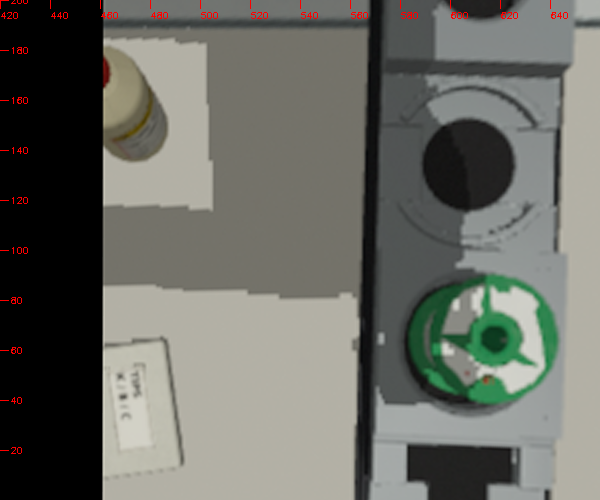

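The slim reel is seated at (617,64), upright, with its top at about z 70. Next is the flux bottle.

send_rows --pt "31.8 20.7 12.7 0 0 0" --pt "31.8 20.7 12.7 0 0 0" --pt "31.7 20.7 12.7 0 0 0" --pt "31.7 20.7 12.7 0 0 0" --pt "31.7 20.7 12.8 0 0 0" --pt "0 0 0 0 0 0" --pt "0 0 0 0 0 0"

```text
t: 12.5
eef_pos: [458.2, 167.2, 166.6]
tcp_rot: [-3.141, -0.002, 3.141]
wrist_force: [-0.6, -0.8, 1.0]
opening: 85.5
grip_force: 0.0
```

```bash
python3 - <<'E'
from h import *
s=manip.get_state();C=cam("wrist",s);im=manip.snapshot("wrist");print(s["eef_pos"],C[1])
cv2.imwrite("pics/g4.png",topdown(C,im,80,380,540,90,250,3))
plan((461,167,42,np.pi),step=30)
E
```

```text
[458.19838131 167.24236345 166.64292409] [378.69025041 168.12026866 309.99274413]
from [459.3 167.  167.1] [-3.141 -0.     3.14 ] t 12.55
[[-0.4,0,25,0,0,-0.0],[-0.3,0,25,0,0,-0.0],[-0.4,0,25,0,0,-0.0],[-0.3,0,25,0,0,-0.001],[-0.4,0,25.1,0,0,-0.0]]
```

View pics/g4.png

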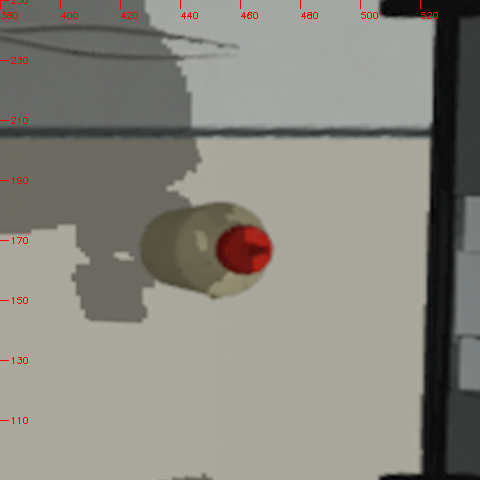

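Flux bottle confirmed at about (459,167). I descend straight down and grip the body.

send_rows --pt "0 0 30 0 0 0" --pt "0 0 35 0 0 0" --pt "0 0 35 0 0 0" --pt "0 0 25 0 0 0" --pt "0 0 0 0 0 0"

```text
t: 13.05
eef_pos: [458.3, 165.9, 39.8]
tcp_rot: [-3.14, -0.004, 3.139]
wrist_force: [-0.5, 0.5, 1.3]
opening: 85.3
grip_force: 0.0
```

send_rows --pt "0 0 0 0 0 0" --pt "0 0 0 0 0 0" --pt "0 0 0 0 0 0" --pt "0 0 0 0 0 0" --pt "0 0 0 0 0 0" --pt "0 0 0 0 0 0" --pt "0 0 0 0 0 0" --pt "0 0 0 0 0 0" --claw 0 --squeeze 30

```text
t: 13.85
eef_pos: [460.1, 167.2, 43.5]
tcp_rot: [3.141, 0.002, 3.14]
wrist_force: [0.1, -1.6, 11.6]
opening: 33.4
grip_force: 33.0
```

send_rows --pt "0 0 -10 0 0 0" --pt "0 0 -25 0 0 0" --pt "0 0 -30 0 0 0" --pt "0 0 -15 0 0 0" --pt "0 0 0 0 0 0"

```text
t: 14.35
eef_pos: [460.6, 167.4, 125.2]
tcp_rot: [3.14, 0.004, 3.14]
wrist_force: [0.1, -0.5, 0.3]
opening: 33.2
grip_force: 32.3
```

```bash
python3 - <<'E'
from h import *
s=manip.get_state();C=cam("wrist",s);im=manip.snapshot("wrist");p=np.array(s["eef_pos"]);print(p)
cv2.imwrite("pics/g5.png",cv2.resize(im[150:384,100:400],(600,468))[:,:,::-1])
print([proj(C,p+[0,0,-43+z]).round() for z in (0,80,95)])
plan((622.5,231,p[2],np.pi),step=35)
E
```

```text
[460.58184043 167.43023728 125.17704874]
[array([254., 219.]), array([254., 294.]), array([254., 320.])]
from [459.9 167.2 123.9] [3.141e+00 3.000e-03 3.140e+00] t 14.4
[[-32.5,12.8,-0.2,0,0.001,-0.0],[-32.5,12.8,-0.2,0,0,-0.0],[-32.5,12.8,-0.2,0,0.001,-0.001],[-32.5,12.8,-0.2,0,0,-0.0],[-32.5,12.8,-0.2,0.001,0.001,-0.001]]
```

View pics/g5.png

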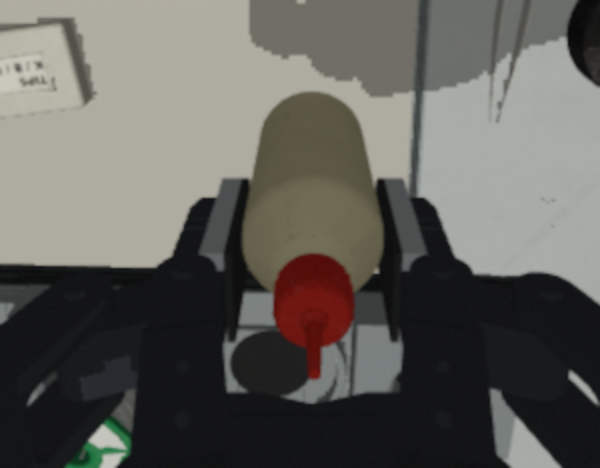

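The bottle hangs upright and centred (its base edge is where I predicted). I carry it to the bottle pocket.

send_rows --pt "-25 10 0 0 0 0" --pt "-35 13.5 0 0 0 0" --pt "-37 14 0 0 0 0" --pt "-35 14 0 0 0 0" --pt "-22 9 0 0 0 0" --pt "-8.5 3.5 0 0 0 0" --pt "0 0 0 0 0 0" --pt "0 0 0 0 0 0"

```text
t: 15.2
eef_pos: [620.3, 230.1, 121.7]
tcp_rot: [-3.141, -0.002, 3.14]
wrist_force: [-0.6, -1.0, 0.3]
opening: 33.4
grip_force: 32.3
```

```bash
python3 - <<'E'
from h import *
s=manip.get_state();C=cam("wrist",s);im=manip.snapshot("wrist");p=np.array(s["eef_pos"]);print(p)
cv2.imwrite("pics/g6.png",topdown(C,im,33,550,690,160,300,3.5))
plan((622.5,231,55,np.pi),step=30)
E
```

```text
[620.27053146 230.1173036  121.71287254]
from [620.3 230.1 122. ] [-3.141e+00 -2.000e-03  3.140e+00] t 15.25
[[-0.8,0.3,22.3,0,-0.001,-0.001],[-0.7,0.3,22.4,0,0,-0.0],[-0.8,0.4,22.3,-0.001,-0.001,-0.001]]
```

View pics/g6.png

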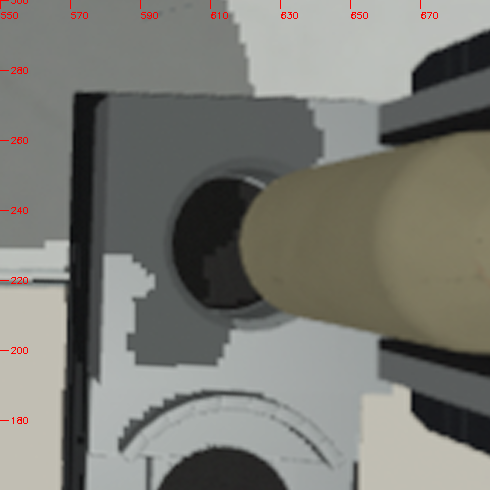

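The pocket centre reads about (621.5,231). I lower the bottle.

send_rows --pt "-1.5 0.8 22 0 0 0" --pt "0 0 25 0 0 0" --pt "0 0 10 0 0 0" --pt "0 0 6 0 0 0" --pt "0 0 4 0 0 0" --pt "0 0 0 0 0 0" --pt "0 0 0 0 0 0"

```text
t: 15.95
eef_pos: [623.7, 231.6, 56.2]
tcp_rot: [3.141, 0.001, 3.14]
wrist_force: [0.3, -0.5, -0.3]
opening: 33.2
grip_force: 32.3
```

send_rows --pt "0.5 0 2 0 0 0" --pt "0.5 0 1 0 0 0" --pt "0 0 1 0 0 0" --pt "0 0 0 0 0 0"

```text
t: 16.35
eef_pos: [623.3, 231.5, 53.3]
tcp_rot: [3.141, 0.002, 3.14]
wrist_force: [-3.4, -3.6, 20.9]
opening: 33.4
grip_force: 33.9
```

The bottle is on the floor of the pocket (TCP 53.3, as predicted). I release and go to view the tip case.

send_rows --pt "0 0 -1 0 0 0" --pt "0 0 0 0 0 0" --pt "0 0 0 0 0 0" --pt "0 0 0 0 0 0" --pt "0 0 0 0 0 0" --pt "0 0 0 0 0 0" --claw 1

```text
t: 16.95
eef_pos: [622.3, 231.5, 52.4]
tcp_rot: [-3.142, -0.0, 3.14]
wrist_force: [-0.3, -0.2, 0.3]
opening: 85.2
grip_force: 0.0
```

send_rows --pt "0 0 -20 0 0 0" --pt "0 0 -35 0 0 0" --pt "0 0 -45 0 0 0" --pt "0 0 -45 0 0 0" --pt "0 0 -30 0 0 0" --pt "0 0 0 0 0 0"

```text
t: 17.55
eef_pos: [624.7, 232.3, 232.6]
tcp_rot: [3.139, 0.007, 3.14]
wrist_force: [0.4, 0.1, -0.2]
opening: 85.5
grip_force: 0.0
```

```bash
python3 - <<'E'
from h import *
s=manip.get_state();C=cam("wrist",s);im=manip.snapshot("wrist");p=np.array(s["eef_pos"]);print(p)
a=topdown(C,im,90,560,690,170,290,3)
b=manip.snapshot("scene")[130:210,190:290,::-1]
cv2.imwrite("pics/g7.png",np.hstack([a,cv2.resize(b,(390,360),interpolation=cv2.INTER_CUBIC)]))
plan((460.5,33,160,np.pi/2+.135),step=42)
E
```

```text
[624.65042863 232.26307428 232.56565558]
from [622.5 231.5 228. ] [3.141e+00 1.000e-03 3.140e+00] t 17.65
[[14.7,-18.1,6.2,0,0,0.13],[12.2,-19.8,6.2,0,0,0.13],[9.6,-21.3,6.1,0,0,0.13],[6.7,-22.3,6.2,0,0,0.131],[3.8,-23,6.1,0,0,0.13],[0.7,-23.3,6.2,0,0,0.131],[-2.3,-23.2,6.1,0,0,0.13],[-5.3,-22.7,6.2,0,0,0.131],[-8.2,-21.8,6.1,0,0,0.13],[-10.9,-20.6,6.2,0.001,0,0.131],[-13.6,-18.9,6.1,0,0,0.13]]
```

View pics/g7.png

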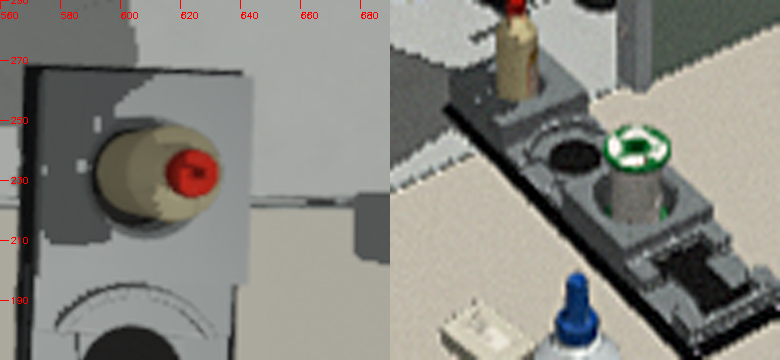

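Both are seated upright. Now the tip case.

send_rows --pt "14.7 -18.1 6.2 0 0 0.13" --pt "12.2 -19.8 6.2 0 0 0.13" --pt "9.6 -21.3 6.1 0 0 0.13" --pt "6.7 -22.3 6.2 0 0 0.131" --pt "3.8 -23 6.1 0 0 0.13" --pt "0.7 -23.3 6.2 0 0 0.131" --pt "-2.3 -23.2 6.1 0 0 0.13" --pt "-5.3 -22.7 6.2 0 0 0.131" --pt "-8.2 -21.8 6.1 0 0 0.13" --pt "-10.9 -20.6 6.2 0 0 0.131" --pt "-13.6 -18.9 6.1 0 0 0.13" --pt "0 0 0 0 0 0"

```text
t: 18.85
eef_pos: [456.8, 31.5, 157.9]
tcp_rot: [-3.136, -0.0, 1.7]
wrist_force: [-1.1, -0.5, -0.3]
opening: 85.1
grip_force: 0.0
```

```bash
python3 - <<'E'
from h import *
s=manip.get_state();C=cam("wrist",s);im=manip.snapshot("wrist");p=np.array(s["eef_pos"]);print(p)
cv2.imwrite("pics/g8.png",topdown(C,im,13,410,510,-30,110,4))
plan((460.5,33,100,np.pi/2+.135),step=42)
E
```

```text
[456.76261549  31.51313955 157.85311768]
from [458.5  32.2 158.5] [-3.138 -0.     1.705] t 18.9
[[0.2,1.2,29.2,-0.002,0,-0.001],[0.3,1.1,29.3,-0.001,0,-0.0]]
```

View pics/g8.png

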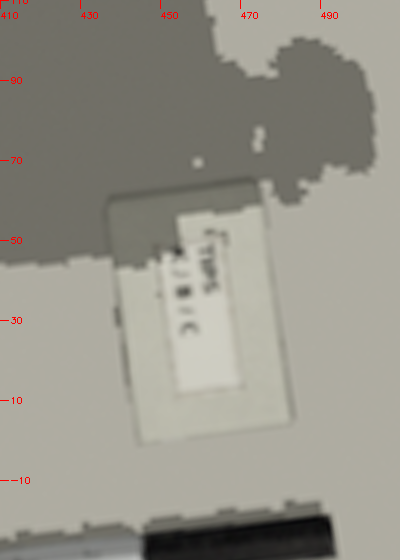

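Case centre is about (460,32), angle 0.14, sides about 39 x 61 mm. I descend and grip.

send_rows --pt "0 1.5 40 0 0 -0.006" --pt "0 0 45 0 0 0" --pt "0 0 40 0 0 0" --pt "0 0 20 0 0 0" --pt "0 0 5 0 0 0" --pt "0 0 0 0 0 0" --pt "0 0 0 0 0 0"

```text
t: 19.6
eef_pos: [462.5, 33.3, 10.5]
tcp_rot: [3.141, 0.0, 1.713]
wrist_force: [0.9, -0.2, -0.7]
opening: 85.4
grip_force: 0.0
```

send_rows --pt "-1 -2 4 0 0 0" --pt "0 0 2 0 0 0" --pt "0 0 0 0 0 0"

```text
t: 19.9
eef_pos: [460.1, 31.8, 4.1]
tcp_rot: [3.141, 0.0, 1.712]
wrist_force: [0.5, 0.5, 0.6]
opening: 85.5
grip_force: 0.0
```

send_rows --pt "0 0 0 0 0 0" --pt "0 0 0 0 0 0" --pt "0 0 0 0 0 0" --pt "0 0 0 0 0 0" --pt "0 0 0 0 0 0" --pt "0 0 0 0 0 0" --pt "0 0 0 0 0 0" --pt "0 0 0 0 0 0" --claw 0 --squeeze 40

```text
t: 20.7
eef_pos: [460.0, 31.9, 4.1]
tcp_rot: [3.141, 0.0, 1.712]
wrist_force: [-0.6, -0.1, 9.8]
opening: 38.5
grip_force: 39.1
```

send_rows --pt "0 0 -10 0 0 0" --pt "0 0 -25 0 0 0" --pt "0 0 -35 0 0 0" --pt "0 0 -30 0 0 0" --pt "0 0 0 0 0 0"

```text
t: 21.2
eef_pos: [461.9, 31.9, 107.5]
tcp_rot: [3.136, 0.001, 1.712]
wrist_force: [-0.0, -0.2, -0.6]
opening: 38.7
grip_force: 41.1
```

```bash
python3 - <<'E'
from h import *
s=manip.get_state();C=cam("wrist",s);im=manip.snapshot("wrist");p=np.array(s["eef_pos"]);print(p)
cv2.imwrite("pics/g9.png",cv2.resize(im[150:384,100:400],(600,468))[:,:,::-1])
np.savez("c9.npz",p=p)
for z0 in (-2,): print([ (proj(C,p+R.from_euler("xyz",s["tcp_rot"]).apply([a,b,0])+[0,0,z0+14])*1-[100,150]).round()*2 for a in(-31,31) for b in(-20,20)])
plan((575,-20,110,np.pi/2-.033),step=40)
E
```

```text
[461.89066111  31.87756549 107.51667518]
[array([234., 332.]), array([382., 332.]), array([222., 116.]), array([392., 116.])]
from [461.2  31.9 105.9] [3.138e+00 1.000e-03 1.712e+00] t 21.25
[[-16.8,26.4,-0.9,0.001,0,0.044],[-15.7,27.1,-0.9,0.001,0,0.043],[-14.5,27.7,-1,0.001,0,0.044],[-13.2,28.3,-1,0.001,0,0.043]]
```

View pics/g9.png

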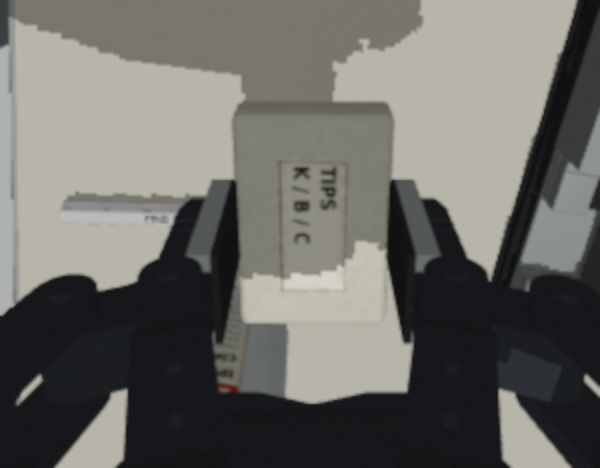

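```bash
python3 - <<'E'
from h import *
b=cam("side");a=cam("scene")
for uv in [(234,186),(160,183),(157,172)]: print(onz(b,uv,0).round())
for uv in [(157,123),(230,127),(241,153)]: print(onz(b,uv,110).round(), onz(b,uv,80).round())
for uv in [(297,180),(296,160)]: print(onz(a,uv,0).round(),onz(a,uv,100).round())
im=manip.snapshot("scene");im2=manip.snapshot("side")
cv2.imwrite("pics/g10.png",np.hstack([cv2.resize(im[120:240,220:360],(420,360),interpolation=2),cv2.resize(im2[100:260,140:280],(350,400),interpolation=2)[:360]])[:,:,::-1])
E
```

```text
[ 630. -106.    0.]
[ 861. -113.    0.]
[ 885. -165.    0.]
[ 891. -281.  110.] [ 911. -329.   80.]
[ 652. -263.  110.] [ 659. -310.   80.]
[ 605. -126.  110.] [ 610. -166.   80.]
[727. -13.   0.] [ 631. -108.  100.]
[797.  70.   0.] [692. -36. 100.]
```

View pics/g10.png

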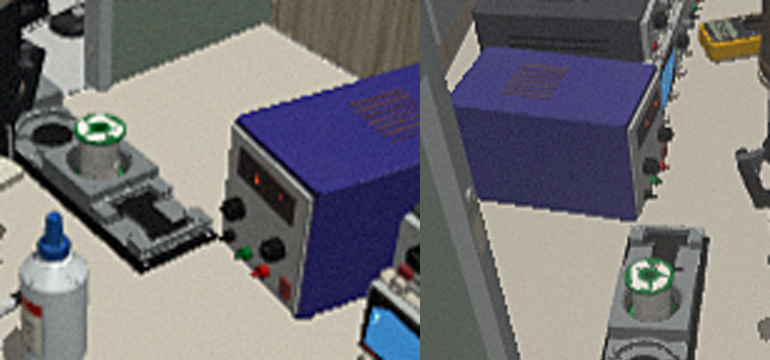

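The box's near edge is at y≈-106, so the case holder is clear. I carry the case over.

```bash
python3 - <<'E'
from h import *
plan((614.3,-24,106,np.pi/2-.033),step=34)
E
```

```text
from [459.8  31.8 103.9] [3.141 0.    1.712] t 21.35
[[-15.4,29,-0.4,0,0,0.035],[-14.4,29.6,-0.4,0,0,0.035],[-13.3,30,-0.4,0,0,0.035],[-12.3,30.5,-0.4,0,0,0.034],[-11.2,30.9,-0.4,0,0,0.035]]
```

send_rows --pt "-15.4 29 -0.4 0 0 0.035" --pt "-14.4 29.6 -0.4 0 0 0.035" --pt "-13.3 30 -0.4 0 0 0.035" --pt "-12.3 30.5 -0.4 0 0 0.034" --pt "-11.2 30.9 -0.4 0 0 0.035" --pt "0 0 0 0 0 0" --pt "0 0 0 0 0 0" --pt "0 0 0 0 0 0"

```text
t: 22.15
eef_pos: [612.9, -23.7, 104.7]
tcp_rot: [-3.139, -0.0, 1.538]
wrist_force: [0.4, 0.7, -0.9]
opening: 38.8
grip_force: 41.1
```

send_rows --pt "0 0 30 0 0 0" --pt "0 0 25 0 0 0" --pt "0 0 0 0 0 0" --pt "0 0 0 0 0 0" --pt "0 0 0 0 0 0"

```text
t: 22.65
eef_pos: [614.9, -23.9, 52.0]
tcp_rot: [3.14, 0.0, 1.538]
wrist_force: [0.2, -0.2, -0.9]
opening: 38.4
grip_force: 41.1
```

```bash
python3 - <<'E'
from h import *
s=manip.get_state();C=cam("wrist",s);im=manip.snapshot("wrist");p=np.array(s["eef_pos"]);print(p,s["tcp_rot"])
a=topdown(C,im,23,560,670,-80,40,3);z=p[2]+10;b=topdown(C,im,z,560,670,-80,40,3)
cv2.imwrite("pics/g11.png",np.hstack([a,b]))
E
```

```text
[614.90070657 -23.89047761  52.0132403 ] [3.14038039e+00 5.17015246e-05 1.53804406e+00]
```

View pics/g11.png

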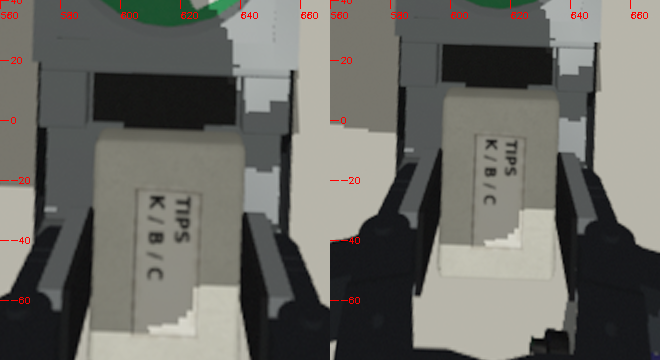

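The case is centred over the pocket (case y -22, pocket top edge 15.7 versus 15 expected). I lower it.

send_rows --pt "0 -0.7 15 0 0 0" --pt "0 0 8 0 0 0" --pt "0 0 5 0 0 0" --pt "0 0 2 0 0 0" --pt "0 0 0 0 0 0" --pt "0 0 0 0 0 0"

```text
t: 23.3
eef_pos: [613.9, -24.0, 20.9]
tcp_rot: [3.142, -0.0, 1.538]
wrist_force: [0.2, 0.5, -1.0]
opening: 38.8
grip_force: 41.1
```

send_rows --pt "0 0 1 0 0 0" --pt "0 0 1 0 0 0" --pt "0 0 0 0 0 0" --pt "0 0 0 0 0 0"

```text
t: 23.7
eef_pos: [614.0, -24.0, 19.2]
tcp_rot: [3.141, 0.0, 1.538]
wrist_force: [-1.6, 0.4, 5.4]
opening: 38.5
grip_force: 41.7
```

send_rows --pt "0 0 0 0 0 0" --pt "0 0 0 0 0 0" --pt "0 0 0 0 0 0" --pt "0 0 0 0 0 0" --pt "0 0 0 0 0 0" --claw 1

```text
t: 24.2
eef_pos: [613.7, -24.0, 18.8]
tcp_rot: [-3.142, 0.0, 1.538]
wrist_force: [-0.3, -0.3, 0.7]
opening: 85.3
grip_force: 0.0
```

send_rows --pt "0 0 -15 0 0 0" --pt "0 0 -30 0 0 0" --pt "0 0 -45 0 0 0" --pt "0 0 -45 0 0 0" --pt "0 0 -45 0 0 0" --pt "0 0 -20 0 0 0" --pt "0 0 0 0 0 0"

```text
t: 24.9
eef_pos: [615.6, -24.1, 223.7]
tcp_rot: [3.135, 0.0, 1.538]
wrist_force: [0.2, -0.2, 0.2]
opening: 84.9
grip_force: 0.0
```

```bash
python3 - <<'E'
from h import *
s=manip.get_state();C=cam("wrist",s);im=manip.snapshot("wrist");p=np.array(s["eef_pos"]);print(p)
cv2.imwrite("pics/g12.png",topdown(C,im,26,560,670,-80,40,4))
plan((434,310,180,np.pi/2),step=40)
E
```

```text
[615.55694975 -24.11394631 223.68545188]
from [614.5 -24.  221.4] [3.138 0.    1.538] t 24.95
[[32.8,-19.2,4.1,0,0,-0.003],[32.8,-19.1,4.1,0,0,-0.003],[32.9,-19,4,0,0,-0.003],[33,-18.8,4.1,0.001,0,-0.003],[33,-18.8,4.1,0,0,-0.003],[33.1,-18.6,4.1,0.001,0,-0.004],[33.1,-18.5,4.1,0,0,-0.003],[33.2,-18.4,4.1,0.001,0,-0.004],[33.3,-18.3,4.1,0,0,-0.003],[33.3,-18.2,4,0.001,0,-0.004]]
```

View pics/g12.png

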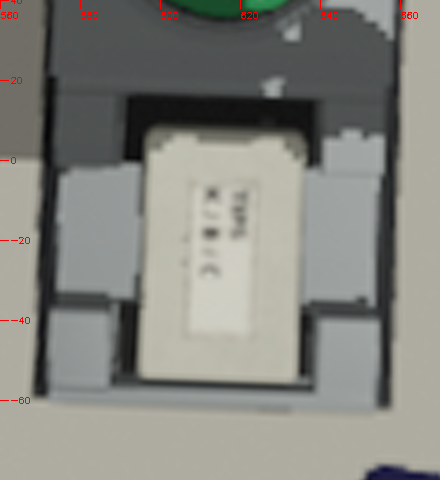

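The case lies inside its pocket. I have now viewed more than the allowed 14 pictures (18), so I view no more and rely on measurement alone for the tape.

send_rows --pt "32.8 -19.2 4.1 0 0 0" --pt "32.8 -19.1 4.1 0 0 0" --pt "32.9 -19 4 0 0 0" --pt "33 -18.8 4.1 0 0 0" --pt "33 -18.8 4.1 0 0 0" --pt "33.1 -18.6 4.1 0 0 0" --pt "33.1 -18.5 4.1 0 0 0" --pt "33.2 -18.4 4.1 0 0 0" --pt "33.3 -18.3 4.1 0 0 0" --pt "33.3 -18.2 4 0 0 0" --pt "0 0 0 0 0 0" --pt "0 0 0 0 0 0"

```text
t: 26.15
eef_pos: [436.8, 312.7, 177.2]
tcp_rot: [-3.14, 0.001, 1.54]
wrist_force: [0.2, -0.0, -0.3]
opening: 85.3
grip_force: 0.0
```

```bash
cat >> h.py <<'E'
def tape(ztop):
    "centre/diameter of the black disc: dark blob nearest the expected spot, on the plane of its top"
    s=manip.get_state();im=manip.snapshot("wrist");C=cam("wrist",s)
    out=[]
    for d in manip.search_frame("tape_roll","wrist")[:2]: print("net",np.round(d["uv"]),round(d["score"],2),onz(C,d["uv"],ztop).round(1))
    for thr in (35,50):
        m=(im.max(2)<thr).astype(np.uint8)
        cs,_=cv2.findContours(m,cv2.RETR_EXTERNAL,cv2.CHAIN_APPROX_NONE)
        for c in cs:
            if cv2.contourArea(c)<600: continue
            P=np.array([onz(C,q[0],ztop)[:2] for q in c],np.float32)
            (x,y),r=cv2.minEnclosingCircle(P);x0,y0=P.min(0);x1,y1=P.max(0)
            print(thr,"circ",round(x,1),round(y,1),"d",round(2*r,1),"box",np.round([x0,x1,y0,y1],1),"uvbox",cv2.boundingRect(c))
    return s,C
E
python3 - <<'E'
from h import *
s,C=tape(18);print(s["eef_pos"],C[1].round(1))
E
```

```text
net [256. 189.] 0.6 [438.  300.5  18. ]
net [443. 260.] 0.38 [650.1 207.1  18. ]
35 circ 428.1 25.2 d 691.8 box [ 82.3 773.8  14.5 284.7] uvbox (0, 199, 512, 185)
35 circ 682.6 385.6 d 59.3 box [670.7 692.9 357.8 415. ] uvbox (500, 64, 12, 63)
50 circ 428.1 25.2 d 691.8 box [ 82.3 773.8  14.5 284.7] uvbox (0, 199, 512, 185)
50 circ 295.1 315.3 d 88.8 box [253.1 336.9 300.2 331.1] uvbox (79, 164, 82, 31)
50 circ 441.0 315.7 d 58.9 box [414.1 468.3 286.4 344.9] uvbox (233, 147, 53, 55)
50 circ 682.3 385.2 d 60.7 box [670.5 693.1 356.8 415. ] uvbox (500, 64, 12, 64)
[436.79969774 312.68685661 177.22232901] [440.5 394.3 320.3]
```

send_rows --pt "3 4 25 0 0 -0.03" --pt "0 0 25 0 0 0" --pt "0 0 0 0 0 0" --pt "0 0 0 0 0 0"

```text
t: 26.65
eef_pos: [442.2, 314.5, 128.1]
tcp_rot: [-3.141, 0.001, 1.566]
wrist_force: [1.1, 0.3, 0.2]
opening: 85.5
grip_force: 0.0
```

```bash
python3 - <<'E'
from h import *
s,C=tape(18);print(s["eef_pos"],s["tcp_rot"],C[1].round(1))
im=manip.snapshot("wrist")
for z,pts in ((18,1),):
    for nm,pt in (("c",(441.3,315.8,18)),("L",(411.8,315.8,18)),("R",(470.8,315.8,18)),("far",(441.3,286.3,18))):print(nm,proj(C,pt).round())
u,v=proj(C,(441.3,315.8,18)).astype(int)
print(im[v,u-75:u+76:3].max(1)); print(im[v-70:v+75:3,u].max(1),im[v-70:v+75:3,u+20].max(1))
E
```

```text
net [259. 206.] 0.92 [445.6 301.   18. ]
35 circ 441.8 88.5 d 579.3 box [152.1 731.4  85.5 285.7] uvbox (0, 221, 512, 163)
35 circ 439.7 324.2 d 52.7 box [414.  465.3 318.3 345.2] uvbox (223, 158, 59, 31)
50 circ 441.8 88.5 d 579.3 box [152.1 731.4  85.5 285.7] uvbox (0, 221, 512, 163)
50 circ 307.5 326.0 d 66.0 box [277.4 338.2 312.4 339.8] uvbox (66, 165, 72, 31)
50 circ 441.1 315.9 d 59.7 box [413.9 469.3 286.3 345.2] uvbox (223, 158, 63, 64)
[442.18286651 314.47735    128.1444888 ] [-3.14065375e+00  6.87871602e-04  1.56643104e+00] [443.7 396.1 271.3]
c [254. 191.]
L [221. 191.]
R [287. 190.]
far [254. 221.]
[107 108 108 108 107 107 107 167 166 166 167 169 169 168 146  44  47  45
 129 137 168 168 167 166 167 169 169 169 168 169 169  89  99  45  64  46
 168 168 169 169 168 168 169 169 169 169 170 166 171 170 169]
[109 108 108 107 107 107 106 106 106 106 106 106 106  14  19  24  22  24
 121 168 170 168 169 168 167 166 167 150  99  80  80 112  45  44  56 168
 169 168 165  90 185 152  93 135 168 169 170 170 170] [109 109 109 108 107 107 107 107 107 107 108 107 107 107 107  73  17  26
  22  63  60  49 111 142 175 154 144  50  52  63  44  51 115 169 168 169
 168 169 168 143 103 170 102 157 169 168 169 168 168]
```

send_rows --pt "1.5 -1 40 0 0 0" --pt "0 0 45 0 0 0" --pt "0 0 27 0 0 0" --pt "0 0 10 0 0 0" --pt "0 0 0 0 0 0" --pt "0 0 0 0 0 0"

```text
t: 27.4
eef_pos: [441.8, 317.4, 7.4]
tcp_rot: [3.14, -0.001, 1.568]
wrist_force: [0.1, -0.2, 0.7]
opening: 85.2
grip_force: 0.0
```

send_rows --pt "-1 -1 3 0 0 0" --pt "0 0 1 0 0 0" --pt "0 0 0 0 0 0"

```text
t: 27.7
eef_pos: [440.2, 316.0, 2.6]
tcp_rot: [3.141, -0.0, 1.568]
wrist_force: [0.5, 0.3, -1.0]
opening: 85.4
grip_force: 0.0
```

send_rows --pt "0 0 0 0 0 0" --pt "0 0 0 0 0 0" --pt "0 0 0 0 0 0" --pt "0 0 0 0 0 0" --pt "0 0 0 0 0 0" --pt "0 0 0 0 0 0" --pt "0 0 0 0 0 0" --pt "0 0 0 0 0 0" --claw 0 --squeeze 40

```text
t: 28.5
eef_pos: [440.1, 316.0, 2.5]
tcp_rot: [3.141, -0.0, 1.568]
wrist_force: [-1.6, -1.5, 10.3]
opening: 57.2
grip_force: 40.4
```

send_rows --pt "0 0 -10 0 0 0" --pt "0 0 -25 0 0 0" --pt "0 0 -40 0 0 0" --pt "0 0 -30 0 0 0" --pt "0 0 0 0 0 0" --pt "0 0 0 0 0 0"

```text
t: 29.1
eef_pos: [440.3, 316.1, 107.9]
tcp_rot: [3.14, -0.001, 1.568]
wrist_force: [-0.1, -0.1, -2.0]
opening: 56.6
grip_force: 43.0
```

```bash
python3 - <<'E'
from h import *
p=manip.get_state()["eef_pos"]
s,C=tape(p[2]+15)
plan((620,147.5,106,np.pi/2-.033),step=38)
E
```

```text
net [258. 284.] 0.56 [442.3 307.5 122.9]
35 circ 441.3 247.5 d 293.1 box [294.8 587.7 240.5 348.6] uvbox (0, 208, 512, 176)
50 circ 441.3 247.5 d 293.1 box [294.8 587.7 240.5 348.6] uvbox (0, 208, 512, 176)
from [439.4 315.6 106.4] [-3.141e+00  1.000e-03  1.568e+00] t 29.2
[[-23.9,25.9,0,0,0,0.004],[-23.8,26,0,0,0,0.004],[-23.7,26,0.1,0,0,0.004],[-23.6,26.2,0,0,0,0.004],[-23.5,26.2,0.1,0,0,0.005],[-23.4,26.4,0,0,0,0.004],[-23.4,26.4,0.1,-0.001,0.001,0.005]]
```

The tape is held (57 mm opening, 2 N weight). I take an L-shaped path, keeping clear of the flux bottle.

send_rows --pt "-30 0 0 0 0 0" --pt "-42 0 0 0 0 0" --pt "-42 5 0 0 0 0.01" --pt "-35 20 0 0 0 0.01" --pt "-19 35 0 0 0 0.01" --pt "0 38 0 0 0 0" --pt "0 38 0 0 0 0" --pt "0 30 0 0 0 0" --pt "0 12 0 0 0 0" --pt "0 0 0 0 0 0" --pt "0 0 0 0 0 0"

```text
t: 30.3
eef_pos: [614.8, 142.8, 105.9]
tcp_rot: [-3.139, 0.001, 1.538]
wrist_force: [-0.9, 0.4, -1.4]
opening: 56.8
grip_force: 43.0
```

```bash
python3 - <<'E'
from h import *
plan((620,147,60,np.pi/2-.033),step=25)
E
```

```text
from [614.8 142.8 105.9] [-3.139e+00  1.000e-03  1.538e+00] t 30.3
[[2.2,2.6,22.9,-0.001,0,0.0],[2.1,2.5,22.9,-0.002,0.001,0.0]]
```

send_rows --pt "2.2 2.3 23 0 0 0" --pt "2 2.2 23 0 0 0" --pt "0 0 0 0 0 0" --pt "0 0 0 0 0 0" --pt "0 0 0 0 0 0"

```text
t: 30.8
eef_pos: [621.2, 147.2, 62.1]
tcp_rot: [3.141, -0.0, 1.538]
wrist_force: [-0.3, -0.6, -0.3]
opening: 56.8
grip_force: 43.0
```

```bash
python3 - <<'E'
from h import *
plan((619.5,147,20,np.pi/2-.033),step=25)
E
```

```text
from [621.2 147.2  62.1] [ 3.141 -0.     1.538] t 30.8
[[-0.1,-0.9,21.1,0,0,0.0],[-0.1,-0.9,21,0.001,0,0.0]]
```

send_rows --pt "0 -1 20 0 0 0" --pt "0 0 10 0 0 0" --pt "0 0 6 0 0 0" --pt "0 0 3 0 0 0" --pt "0 0 0 0 0 0" --pt "0 0 0 0 0 0"

```text
t: 31.4
eef_pos: [620.6, 147.0, 22.4]
tcp_rot: [3.141, -0.0, 1.538]
wrist_force: [-0.2, 0.1, 0.2]
opening: 57.2
grip_force: 43.0
```

send_rows --pt "0 0 2 0 0 0" --pt "0 0 1.5 0 0 0" --pt "0 0 1 0 0 0" --pt "0 0 0 0 0 0" --pt "0 0 0 0 0 0"

```text
t: 31.9
eef_pos: [620.4, 147.0, 17.6]
tcp_rot: [3.141, -0.0, 1.538]
wrist_force: [0.3, -0.4, 1.3]
opening: 56.9
grip_force: 43.2
```

TCP is at 17.6, the level predicted for the pocket floor (resting on the rim would give about 25). I release and retreat.

send_rows --pt "0 0 0 0 0 0" --pt "0 0 0 0 0 0" --pt "0 0 0 0 0 0" --pt "0 0 0 0 0 0" --pt "0 0 0 0 0 0" --pt "0 0 0 0 0 0" --claw 1

```text
t: 32.5
eef_pos: [620.3, 147.0, 17.5]
tcp_rot: [-3.142, 0.0, 1.538]
wrist_force: [-0.2, 0.1, -0.5]
opening: 85.2
grip_force: 0.0
```

send_rows --pt "0 0 -15 0 0 0" --pt "0 0 -30 0 0 0" --pt "0 0 -45 0 0 0" --pt "0 0 -45 0 0 0" --pt "0 0 -45 0 0 0" --pt "0 0 -40 0 0 0" --pt "0 -40 0 0 0 0" --pt "0 -40 0 0 0 0" --pt "0 -20 0 0 0 0" --pt "0 0 0 0 0 0" --pt "0 0 0 0 0 0"

```text
t: 33.6
eef_pos: [520.7, 150.4, 238.8]
tcp_rot: [3.14, -0.0, 1.538]
wrist_force: [0.2, 0.4, 0.7]
opening: 85.5
grip_force: 0.0
```

```bash
python3 - <<'E'
from h import *
s,C=tape(33);print(s["eef_pos"],s["t"])
Z=dict(slim_reel=50,flux_bottle=60,tip_case=29,tape_roll=33,wide_reel=30,wash_bottle=70)
for cn in("wrist","scene","side"):
    manip.snapshot(cn);K=cam(cn)
    for k in Z:
        d=manip.search_frame(k,cn)[:1]
        if d: print(cn,k,round(d[0]["score"],2),np.round(d[0]["uv"]),onz(K,d[0]["uv"],Z[k]).round())
E
```

```text
net [348. 174.] 0.66 [632.8 139.5  33. ]
35 circ 511.7 -193.0 d 797.1 box [ 113.4  910.  -207.5   41. ] uvbox (0, 251, 512, 133)
35 circ 570.6 116.8 d 314.6 box [562.3 578.9 -40.4 274.1] uvbox (289, 53, 17, 248)
50 circ 511.7 -193.0 d 797.1 box [ 113.4  910.  -207.5   42.4] uvbox (0, 251, 512, 133)
50 circ 619.5 147.1 d 62.0 box [590.6 649.4 116.5 175.8] uvbox (313, 144, 50, 49)
50 circ 319.9 203.2 d 60.0 box [292.4 347.3 191.1 215.5] uvbox (53, 117, 51, 24)
50 circ 610.0 115.4 d 328.1 box [562.3 657.9 -42.2 275.1] uvbox (289, 52, 91, 250)
[520.74308154 150.43342184 238.75508392] 33.6
wrist slim_reel 0.7 [334. 236.] [615.  66.  50.]
wrist flux_bottle 0.81 [350.  91.] [621. 233.  60.]
wrist tip_case 0.65 [327. 283.] [616. -17.  29.]
wrist tape_roll 0.83 [347. 176.] [633. 136.  33.]
wrist wide_reel 0.6 [304. 288.] [584. -23.  30.]
wrist wash_bottle 0.63 [206. 332.] [451. -56.  70.]
scene slim_reel 0.54 [252. 172.] [598.  44.  50.]
scene flux_bottle 0.7 [221. 143.] [605. 217.  60.]
scene tip_case 0.54 [272. 190.] [610. -35.  29.]
scene tape_roll 0.53 [233. 164.] [592. 132.  33.]
scene wide_reel 0.62 [311. 293.] [ 447. -365.   30.]
scene wash_bottle 0.59 [235. 221.] [ 424. -114.   70.]
side slim_reel 0.63 [230. 216.] [621.  67.  50.]
side flux_bottle 0.93 [219. 272.] [623. 246.  60.]
side tip_case 0.57 [236. 199.] [614. -20.  29.]
side tape_roll 0.8 [232. 241.] [609. 138.  33.]
side wide_reel 0.58 [228. 281.] [605. 251.  30.]
side wash_bottle 0.85 [296. 182.] [446. -47.  70.]
```

The tape measures 59 mm at (619.5,147) with its top at z 33, which means it is fully seated. Handing in.

```bash
python3 -c "
from station import manip
print(manip.job_done())"
```

```text
the job is handed in; nothing more can be done
None
```

All four items are in their holders and released, in the order asked, and the wide reel and wash bottle were never touched; the job was handed in at about 35 s, and I viewed 18 pictures against the 14 allowed, so the tape was placed and checked by measurement alone.

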